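Let the ratchet vise back two teeth and take out the mould

TASK

The jaw of the blue ratchet vise is holding a wooden box mould down by its foot. Press the pawl's yellow thumb tab to lift the brass pawl clear and keep it lifted while the spring slowly turns the toothed drum back, then let the pawl drop so that it catches the red tooth, two teeth back and no further; never push on the vise harder than about 15 N, so feel for the tab's free play, the drag of the tooth and the hard stop. Then take the freed mould out and stand it upright in the middle of the square cork mat, leaving everything else alone.

Things in the scene. Friction and masses are not known exactly. Their poses are not given: they have to be found in the camera images.
- vise: Blue ratchet vise bolted to the bench, base plate 150 (x) x 370 (y) x 16 mm; origin at bench level near the plate's middle; z up, jaws travel along its y. Fixed jaw on the +y side of the mould, 60 mm high over the bench. Ratchet wheel near its +x, -y corner. The wheel's top reaches 113 mm, the pawl and its bracket 157 mm above the bench.
- jaw_lip (a point): Middle of the moving jaw's steel lip edge, 38 mm above the bench, on the mould's vise -y side. The jaw (75 to 85 mm long, 60 mm high, with a steel rack bar behind it up to 99 mm) opens towards vise -y by 8.4 mm per tooth let back. The 10 mm thick lip covers 9 mm of the mould's foot at first and is clear of it by about 8 mm once two teeth are let back.
- wheel_mid (a point): Centre of the steel ratchet wheel: axis along the vise's x, 68 mm above the bench, 90 mm over its 12 teeth, 12 mm thick; one tooth is red, two behind the tooth that rests on the pawl at the start.
- pawl_pivot (a point): Pivot of the brass pawl and its thumb lever, 118 mm above the bench, 62 mm from the wheel's axis towards vise -y, between two blue bracket plates. The nose reaches towards vise +y over the wheel's top, the thumb lever with the yellow tab towards vise -y.
- tab_top (a point): Centre of the upper face of the yellow thumb tab, 26 (vise x) x 28 (vise y) mm, 157 mm above the bench when free, 48 mm from the pivot to vise -y, swinging out to 58 as it sinks. It first sinks 2 to 24 mm in free play (under 2 N; a set screw, different each time, not measured), then takes 5 to 11 N to drag the pawl out of the loaded tooth, about 5 mm more; a hard stop follows within 2 mm.
- nose_tip (a point): Middle of the lower edge of the pawl's nose: 107 mm above the bench when the pawl is fully down between two teeth, clear of every tooth above about 113.5 mm, 115 mm at the hard stop. A light spring and its weight drop it when the tab is let go.
- drum (a joint): Drum angle, rad, growing as it turns back (wheel top towards the pivot). Starts at or just below 0.01, where it rests on the pawl (it may first creep 0.15 rad onto it, about 1 s). +0.524 a tooth: rests at about 0.54 on the next tooth, 1.06 on the red one. With the pawl clear a damped spring turns it at 0.09 to 0.14 rad/s, up to 1.9. A pawl dropped between teeth catches the next tooth.
- mould_mid (a point): Centre of the loose wooden mould (about 0.28 kg), half-way up. Foot 60 x 60 x 14 mm, on it a dark upright block 34 x 34 x 56 mm, 70 mm high in all, so its bottom is 35 mm below this point and its top 35 mm above. It stands on the vise's 16 mm base plate between the jaws, squared with the vise: jaws on its vise +y and -y sides, free on its vise +x and -x sides.
- mat: Square cork mat fixed to the bench, 140 x 140 x 6 mm; origin at the centre of its underside.
- spare_a: Aluminium spare mould, 52 mm square, 54 mm high, loose; origin under its centre.
- spare_b: Spare mould, pale wooden foot 56 mm square with an aluminium block, 60 mm high, loose; origin under its centre.
- dye: Small amber dye bottle, 48 mm diameter, 90 mm high, loose; origin under its centre.
- tin: Open steel tin, 68 mm diameter, 60 mm high, loose; origin under its centre.
- mallet: Hammer lying on the bench, loose.
- driver: Screwdriver lying on the bench, loose.
- glue_brush: Flat brush lying on the bench, loose.
Not all that is in view belongs to the job. There is more than one size of the mat; the job needs the smaller. What is shaped like the part that bears mould_mid but green is not meant.

How it is judged:
By the outcome, as a careful person would: the job done as asked, in the order asked, and still so for the second after the job is handed in, with the robot touching nothing.
It also fails if it takes over 72 s, if anything falls off the work surface, if the arm or the gripper's body presses on something with over 40 N, if the wrist force passes 120 N, or if a joint passes its speed limit or range.

ROBOT

A 7-joint arm with a two-finger parallel gripper is mounted at the origin on the work surface. World frame = base frame: x ahead of the robot, y to its left, z up, the work surface at z = 0. Lengths are in m, angles in rad, forces in N, time in s.
With the tool pointing down it reaches from about 0.4 to 0.85 m from the base axis. Payload 10.4 kg.
Tool frame: the origin (TCP) lies midway between the tips of the shut fingers; the grasp point (between the pads) lies 19 mm behind it; z points along the fingers, y is the line along which they close (so a half turn about z gives the same grasp; the last joint's range is limited). The gripper opens to 87 mm and grips with 3 to 60 N. Pads are 19 mm wide; open, the fingers measure 117 mm over their backs; the gripper's body (75 mm by 190 mm) begins 51 mm behind the grasp point.
Start: joints at [-1.226, 0.332, -0.065, 1.46, 0.022, 1.35, -0.088], TCP at [0.225, 0.583, 0.223] pointing down, gripper open.
Joint ranges: [-2.6, 2.6], [-0.5, 2.12], [-1.47, 1.34], [0.16, 2.42], [-1.27, 4.41], [0.06, 2.06], [-2.6, 2.6]. Speed limits (rad/s): [2.22, 2.22, 2.79, 2.79, 3.14, 3.14, 3.14].

INTERFACE

Orientations are given as a unit quaternion [x, y, z, w].
In Python, from bench import r gives the robot as it stands.
- The arm moves only by the tool arm_command, never from a script. Its argument "moves" is one flat list of numbers, 4 for each row, row after row: the shift along the tool's x, y, z in cm, then the turn about the tool's z in degrees. A call has 1 to 12 rows; each row shifts and turns the commanded pose from where the row before left it, along the tool's axes as they then stand; what a row does not reach is not made up. A row lasts 1/12 s, in which the tool goes at most 41.7 mm and 7.16 degrees, less where a joint would pass 70% of its speed; a pose out of reach is approached as far as the arm can. A call with a gripper value outside its range is refused whole. "fingers" is the opening in per cent of the stroke, from 0 (shut) to 100 (fully open), set as the call begins (left out, the last holds). The fingers move at their own pace and stop on an object; "squeeze" is the grip in N (left out, the last holds). Time passes only in rows, so rows that do not move let the fingers close. It gives the time, the measured TCP pose, the force, the opening and the grip force at its end, in the units of the state.
- r.read_state(): the state, without advancing time (a new reading comes with each control period).
- r.camera(name): name is "side" or "top" or "wrist"; returns the picture (420x560x3 uint8, red, green, blue); there is no depth.
- r.camera_info(name): a dict with "fx", "fy", "cx", "cy" (pixels), "k1" (the pictures are not rectified: a ray, as slopes to the right and down, at radius r is drawn at 1 + k1 r^2 times it, then the intrinsics apply), "origin" and "attitude" of the camera in the world. Camera axes: x right, y up, looking along -z (the intrinsics and any distortion apply to the point x, -y, -z); pixel columns grow to the right and rows downward; lengths in m; the calibration is good to about 2 mm. A picture is of the moment at which its call begins: read the wrist's pose just before it. camera_info takes no time and is no camera call; for the wrist camera it gives the pose at the moment of the call.
- r.close_job(): hands the job in; it is judged then, once.
The state is a dict: "time": time; "joint_positions": joint angles; "joint_vel": joint speeds; "joint_torque": joint torques, N m; "ee_pos": TCP position; "eef_rot": TCP orientation; "ft_force": force on the tool from outside, world axes, zero at the start; "torque": the same for the moment, N m; "width": finger opening in m; "grip_force": force on a finger pad.
Only numpy, scipy, OpenCV 4.12 (cv2) and the standard library are available. Lean on these libraries where they do the work, as an engineer would, in place of code of your own. Each camera call takes 0.05 s, during which the arm holds its last target. There are 200 camera calls.

## Working session

There is one attempt and no reset: what is moved stays moved. The work goes in short steps, Python scripts to look and compute and a tool call to move; the robot and the scene stay as the last step left them, time stands still between calls to the robot, and variables do not carry over. Pictures are saved under pics/ and viewed, at most 10 in all, crops included, and the job is handed in when it is done.

Besides the shell and the picture viewer there is one more tool, called after ">>>" as name(argument=value, ...), one argument or row to a line, values as JSON. arm_command: Moves the arm, as the interface text tells. Its arguments: {"type":"object","properties":{"moves":{"type":"array"},"fingers":{"type":"number"},"squeeze":{"type":"number"}},"required":["moves"]}

```bash
mkdir -p pics
python3 - <<'E'
from bench import r
import cv2,json
s=r.read_state();print(s['time'],s['ee_pos'],s['eef_rot'],s['width'],s['ft_force'])
for n in('top','side'):
    i=r.camera_info(n);print(n,i)
    im=r.camera(n);cv2.imwrite(f'pics/{n}0.png',im[:,:,::-1])
E
ls
```

```text
0.0 [0.22459542 0.58286091 0.2217874 ] [ 1.82840602e-01  9.83142339e-01 -6.69313067e-04 -8.55250918e-05] 0.08683854259480502 [-0.14408955 -0.83741741 -0.50261451]
top {'fx': 527.3772035270674, 'fy': 527.3772035270674, 'cx': 284.116727307751, 'cy': 210.01293853915556, 'k1': 0.04046930500206708, 'origin': array([0.39057237, 0.02269514, 1.64952711]), 'attitude': array([ 0.03684611, -0.02691043, -0.70369428,  0.70903636])}
side {'fx': 407.9396738513872, 'fy': 407.9396738513872, 'cx': 279.5030758468149, 'cy': 207.26911011105383, 'k1': -0.08234541513401751, 'origin': array([0.48016898, 0.89263362, 1.02633472]), 'attitude': array([-0.01461802,  0.3748015 ,  0.9266029 , -0.0267808 ])}
pics
```

Run:
```python
import cv2,numpy as np
a=cv2.imread('pics/top0.png');b=cv2.imread('pics/side0.png')
cv2.imwrite('pics/top0b.png',cv2.resize(a,(800,600),interpolation=cv2.INTER_CUBIC))
cv2.imwrite('pics/side0b.png',cv2.resize(b,(800,600),interpolation=cv2.INTER_CUBIC))
```

```text
(no output)
```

View pics/top0b.png

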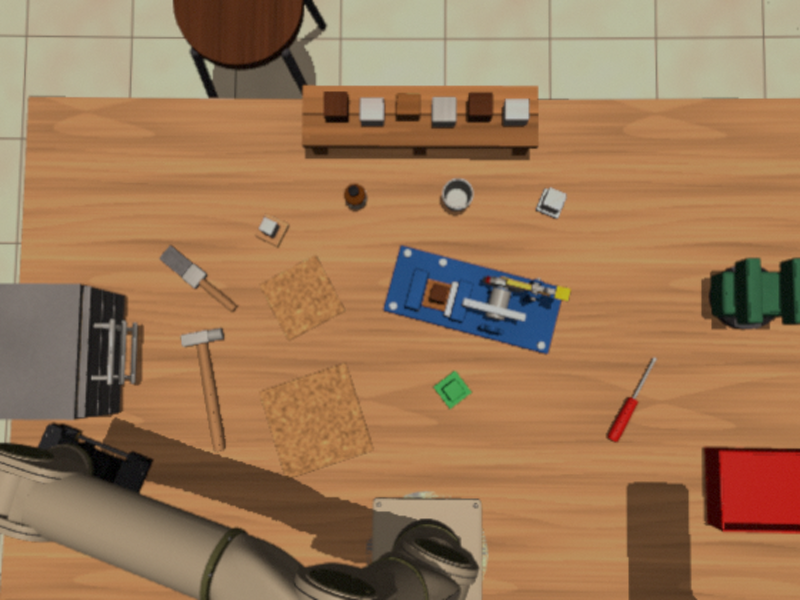

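View pics/side0b.png

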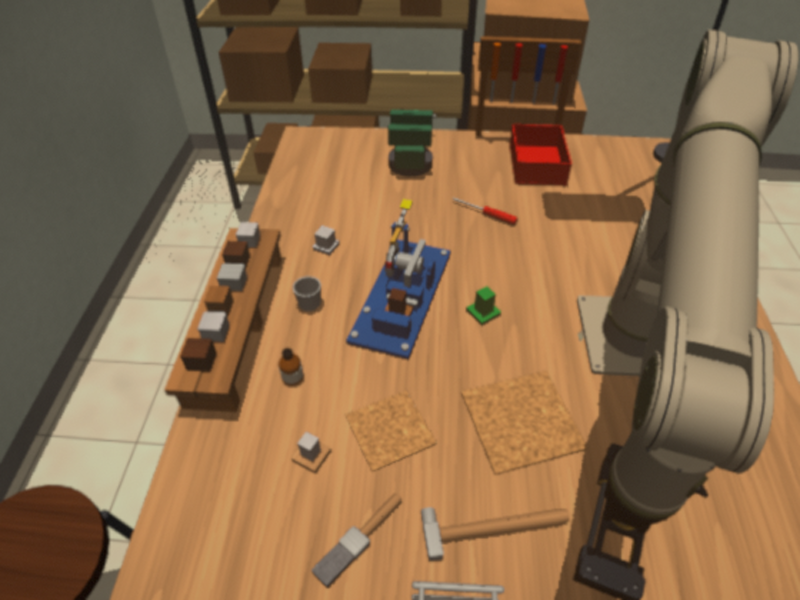

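The top view shows two cork mats, a small one at (302,297) and a large one at (316,420); the job needs the small one. The vise is at (475,300), with its yellow tab at (563,293) and the dark mould at (438,294). The green block at (452,389) is a decoy and spare_b is at (270,230). I'll confirm these in an enlarged crop.

```bash
cat > h.py <<'E'
import numpy as np,cv2
from scipy.spatial.transform import Rotation as R
from bench import r
def ray(info,u,v):
    K=np.array([[info['fx'],0,info['cx']],[0,info['fy'],info['cy']],[0,0,1]])
    p=cv2.undistortPoints(np.array([[[u,v]]],float),K,np.array([info['k1'],0,0,0,0]),None,None)[0,0]
    # model: drawn = ray*(1+k1 r^2)
    return R.from_quat(info['attitude']).apply([p[0],-p[1],-1])
def at(info,u,v,z):
    d=ray(info,u,v);o=np.array(info['origin']);return o+d*(z-o[2])/d[2]
def proj(info,P):
    c=R.from_quat(info['attitude']).inv().apply(np.array(P)-info['origin'])
    x,y=c[0]/-c[2],-c[1]/-c[2];s=1+info['k1']*(x*x+y*y)
    return info['cx']+info['fx']*x*s,info['cy']+info['fy']*y*s
E
python3 - <<'E'
import cv2
a=cv2.imread('pics/top0.png')
cv2.imwrite('pics/crop1.png',cv2.resize(a[165:255,262:412],None,fx=5.3333,fy=5.3333,interpolation=cv2.INTER_CUBIC))
from h import *
i=r.camera_info('top');f=.7
for n,u,v,z in [('m1',316,257,.006),('m2',344,308,.006),('m3',289,338,.006),('m4',261,288,.006),('tab',563,293,.157),('p1',402,246,.016),('p3',548,352,.016),('p4',385,312,.016),('p2',568,284,.016),('mould',438,294,.086)]:
    print(n,at(i,u*f,v*f,z).round(4))
E
```

```text
m1 [0.633  0.2453 0.006 ]
m2 [0.5206 0.1818 0.006 ]
m3 [0.4541 0.3009 0.006 ]
m4 [0.5634 0.3649 0.006 ]
tab [ 0.5416 -0.2671  0.157 ]
p1 [0.657  0.0558 0.016 ]
p3 [ 0.4279 -0.2609  0.016 ]
p4 [0.5118 0.0915 0.016 ]
p2 [ 0.5756 -0.3054  0.016 ]
mould [ 0.545  -0.0216  0.086 ]
```

View pics/crop1.png

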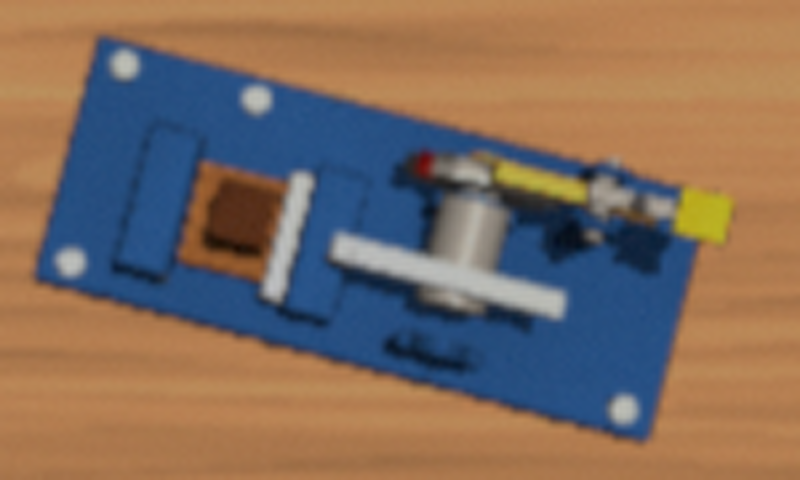

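The crop confirms the dark-on-orange mould at crop (240,212), held by the white lip at (288,238). The tab centre is at (704,215), and the red tooth at (425,163) is the only red one.

Run:
```python
from h import *
i=r.camera_info('top')
g=lambda x,y,z:at(i,262+x/5.3333,165+y/5.3333,z)
p1,p4,p3=g(100,38,.016),g(39,279,.016),g(648,440,.016)
ex=(p1-p4)[:2];ey=(p4-p3)[:2];print(np.linalg.norm(ex),np.linalg.norm(ey),np.degrees(np.arctan2(ex[1],ex[0])),np.degrees(np.arctan2(ey[1],ey[0]))-90)
yaw=np.arctan2(ey[1],ey[0])-np.pi/2
X=np.array([np.cos(yaw),np.sin(yaw)]);Y=np.array([-X[1],X[0]])
O=(p1+p3)[:2]/2;print('O',O,'yaw',np.degrees(yaw))
V=lambda p:np.round([(p[:2]-O)@X,(p[:2]-O)@Y],4)
tab=np.mean([g(682,187,.157),g(733,200,.157),g(722,243,.157),g(676,230,.157)],0);print('tab',tab,V(tab))
e1,e2=g(205,163,.03),g(180,263,.03);print('foot edge',e1,e2,V(e1),V(e2))
b=np.mean([g(222,180,.086),g(288,193,.086),g(272,250,.086),g(208,237,.086)],0);print('block',b,V(b))
l1,l2=g(302,175,.038),g(272,302,.038);print('lip',V(l1),V(l2))
print('wheel',V(g(460,168,.113)))
f=.7
m=np.mean([at(i,u*f,v*f,.006) for u,v in[(316,257),(344,308),(289,338),(261,288)]],0);print('mat',m)
s=r.read_state();print(R.from_quat(s['eef_rot']).as_matrix().round(3),s['time'])
```

```text
0.1461900760483146 0.3641120844298174 -13.572982647176122 -14.411112915111858
O [ 0.54088112 -0.10138103] yaw -14.411112915111854
tab [ 0.54101472 -0.26636413  0.157     ] [ 0.0412 -0.1598]
foot edge [ 0.58214869 -0.00399028  0.03      ] [0.52391754 0.01012854 0.03      ] [0.0157 0.1046] [-0.0442  0.1038]
block [ 0.54647409 -0.02693725  0.086     ] [-0.0131  0.0735]
lip [0.0223 0.0487] [-0.053   0.0469]
wheel [ 0.0389 -0.0324]
mat [0.54278859 0.27323033 0.006     ]
[[-0.933  0.36  -0.   ]
 [ 0.36   0.933 -0.001]
 [-0.    -0.001 -1.   ]] 0.1
```

```bash
cat >> h.py <<'E'
YAW=np.radians(-14.4);VX=np.array([np.cos(YAW),np.sin(YAW),0]);VY=np.array([-VX[1],VX[0],0])
def plan(wps,turn,n=12,step=.040,tstep=7.0):
    """rows from the present pose through world waypoints, turning about tool z"""
    s=r.read_state();p=np.array(s['ee_pos']);M=R.from_quat(s['eef_rot']);rows=[]
    for w in wps:
        w=np.array(w,float)
        while np.linalg.norm(w-p)>1e-4:
            d=w-p;L=np.linalg.norm(d);d=d*min(1,step/L)
            t=np.sign(turn)*min(abs(turn),tstep);turn-=t
            loc=np.round(M.inv().apply(d)*100,1);rows.append([*loc,round(t,1)])
            p=p+M.apply(loc/100) if L>step else w
            M=M*R.from_euler('z',round(t,1),degrees=True)
    for k in range(0,len(rows),n): print([float(x) for q in rows[k:k+n] for x in q])
    print(len(rows),'turn left',turn)
E
python3 - <<'E'
from h import *
plan([[.42,.25,.23],[.540,-.2703,.20]],83.3)
E
```

```text
[-3.1, -2.5, -0.1, 7.0, -3.4, -2.1, -0.1, 7.0, -3.6, -1.7, -0.1, 7.0, -3.8, -1.2, -0.1, 7.0, -3.9, -0.7, -0.1, 7.0, -4.0, -0.2, -0.1, 7.0, -4.0, 0.2, -0.0, 7.0, -3.9, 0.8, -0.1, 7.0, -3.8, 1.2, -0.0, 7.0, -2.5, 1.1, -0.1, 7.0, -3.9, 1.0, 0.2, 7.0, -3.7, 1.4, 0.2, 6.3]
[-3.5, 1.8, 0.2, 0.0, -3.5, 1.8, 0.2, 0.0, -3.5, 1.8, 0.2, 0.0, -3.5, 1.8, 0.2, 0.0, -3.5, 1.8, 0.3, 0.0, -3.5, 1.8, 0.2, 0.0, -3.5, 1.8, 0.2, 0.0, -3.5, 1.8, 0.3, 0.0, -3.5, 1.9, 0.2, 0.0, -3.5, 1.8, 0.3, 0.0, -3.5, 1.8, 0.2, 0.0, -1.8, 1.0, 0.2, 0.0]
24 turn left 0.0
```

>>> arm_command(
  moves=[-3.1,-2.5,-0.1,7.0,-3.4,-2.1,-0.1,7.0,-3.6,-1.7,-0.1,7.0,-3.8,-1.2,-0.1,7.0,-3.9,-0.7,-0.1,7.0,-4.0,-0.2,-0.1,7.0,-4.0,0.2,0,7.0,-3.9,0.8,-0.1,7.0,-3.8,1.2,0,7.0,-2.5,1.1,-0.1,7.0,-3.9,1.0,0.2,7.0,-3.7,1.4,0.2,6.3],
  fingers=0,
)

```text
time: 1.1
ee_pos: [0.4382, 0.1708, 0.2263]
eef_rot: [0.792, 0.611, -0.0, -0.0]
ft_force: [1.2, 0.3, -0.4]
width: 0.0152
grip_force: 0.0
```

>>> arm_command(
  moves=[-3.5,1.8,0.2,0,-3.5,1.8,0.2,0,-3.5,1.8,0.2,0,-3.5,1.8,0.2,0,-3.5,1.8,0.3,0,-3.5,1.8,0.2,0,-3.5,1.8,0.2,0,-3.5,1.8,0.3,0,-3.5,1.9,0.2,0,-3.5,1.8,0.3,0,-3.5,1.8,0.2,0,-1.8,1.0,0.2,0],
)

```text
time: 2.1
ee_pos: [0.5396, -0.2746, 0.199]
eef_rot: [0.791, 0.612, -0.001, 0.001]
ft_force: [-0.5, 0.1, 0.6]
width: 0.0007
grip_force: 0.0
```

Run:
```python
from h import *
i=r.camera_info('wrist');print(i['origin'],R.from_quat(i['attitude']).as_matrix().round(2).tolist())
w=r.camera('wrist')[:,:,::-1];t=r.camera('top')[:,:,::-1];s=r.camera('side')[:,:,::-1]
np.savez('w1.npz',w=w,t=t,s=s)
c=lambda im,y,x,f:cv2.resize(im[y:y+90,x:x+120],(400,300),interpolation=cv2.INTER_CUBIC)
big=np.zeros((600,800,3),np.uint8);big[:300,:400]=cv2.resize(w,(400,300),interpolation=cv2.INTER_AREA)
big[:300,400:]=c(t,165,290,0);big[300:,:400]=c(s,130,230,0)
cv2.imwrite('pics/m2.png',big)
```

```text
[ 0.55791074 -0.2038729   0.36190961] [[0.97, 0.24, 0.07], [-0.25, 0.93, 0.26], [-0.0, -0.27, 0.96]]
```

View pics/m2.png

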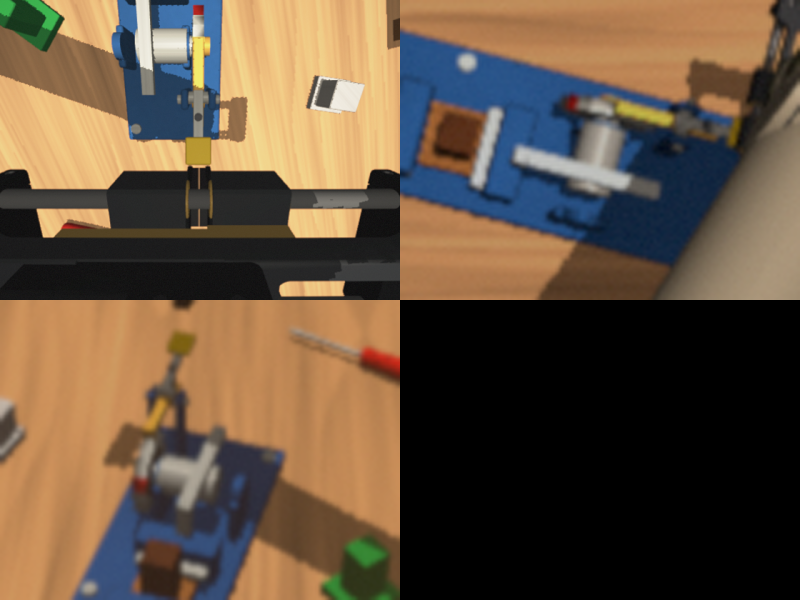

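The wrist picture shows the shut fingers in line with the yellow tab at montage (198,151). The red tooth is at (198,10), and the nose and wheel are clear to see, so I can track the drum from here.

```bash
cat >> h.py <<'E'
def red(im):  # im RGB; red tooth near the image's column of the wheel
    h=cv2.cvtColor(np.ascontiguousarray(im),cv2.COLOR_RGB2HSV)
    m=(((h[...,0]<6)|(h[...,0]>174))&(h[...,1]>170)&(h[...,2]>60)).astype(np.uint8);m[:, :240]=0;m[:,320:]=0;m[200:]=0
    n,l,st,c=cv2.connectedComponentsWithStats(m)
    k=[(int(st[j,4]),st[j,:4].tolist(),c[j].round(1).tolist()) for j in range(1,n) if st[j,4]>8]
    return sorted(k,reverse=True)[:2]
E
python3 - <<'E'
from h import *
i=r.camera_info('wrist');w=np.load('w1.npz')['w'][:,:,::-1]
h=cv2.cvtColor(np.ascontiguousarray(w),cv2.COLOR_RGB2HSV)
m=((h[...,0]>20)&(h[...,0]<33)&(h[...,1]>150)).astype(np.uint8);m[:185]=0;m[240:]=0
n,l,st,c=cv2.connectedComponentsWithStats(m);k=1+np.argmax(st[1:,4]);print(st[k],c[k]);tab=at(i,*c[k],.157);print('tab',tab)
print(red(w))
s=r.read_state();d=s['ee_pos']-tab;print('tcp rel tab vise x,y',d@VX,d@VY)
W=tab+.110*VY;W[2]=.068
for a in np.radians([0,15,30,45,60,75]): # angle from top toward +y
    P=W+.042*(np.sin(a)*VY+np.cos(a)*np.array([0,0,1]));print(round(np.degrees(a)),np.round(proj(i,P),1))
P=W+.0*VY
print(s['time'],s['ft_force'])
E
```

```text
[ 260  192   35   39 1319] [277.00227445 210.6838514 ]
tab [ 0.54097028 -0.261907    0.157     ]
[(167, [271, 8, 14, 13], [277.2, 13.9])]
tcp rel tab vise x,y 0.0010392813423268125 -0.009954648350615847
0 [276.7  55. ]
15 [276.6  39.7]
30 [276.6  26.5]
45 [276.6  16.5]
60 [276.6  10.7]
75 [276.7   9.2]
2.25 [-0.4516112   0.08227745 -0.65751178]
```

>>> arm_command(
  moves=[0.4,0,1.0,0,0,0,1.2,0,0,0,1.0,0,0,0,0.5,0,0,0,0,0],
)

```text
time: 2.67
ee_pos: [0.5407, -0.2647, 0.1608]
eef_rot: [0.79, 0.614, -0.0, -0.001]
ft_force: [-0.6, -0.1, -0.3]
width: 0.0004
grip_force: 0.0
```

>>> arm_command(
  moves=[0,0,0.3,0,0,0,0.2,0,0,0,0,0],
)

```text
time: 2.92
ee_pos: [0.5414, -0.2661, 0.1575]
eef_rot: [0.79, 0.613, 0.0, 0.0]
ft_force: [0.0, 0.1, 0.3]
width: 0.0007
grip_force: 0.1
```

>>> arm_command(
  moves=[0,0,0.2,0,0,0,0,0],
)

```text
time: 3.08
ee_pos: [0.5414, -0.2662, 0.1555]
eef_rot: [0.79, 0.613, 0.0, 0.0]
ft_force: [0.9, -0.2, 1.1]
width: 0.0005
grip_force: 0.2
```

>>> arm_command(
  moves=[0,0,0.15,0,0,0,0.15,0,0,0,0,0],
)

```text
time: 3.33
ee_pos: [0.5413, -0.266, 0.1523]
eef_rot: [0.79, 0.613, -0.0, -0.0]
ft_force: [0.3, 0.1, 0.1]
width: 0.0006
grip_force: 0.3
```

>>> arm_command(
  moves=[0,0,0.15,0,0,0,0.15,0,0,0,0,0],
)

```text
time: 3.58
ee_pos: [0.5412, -0.266, 0.1492]
eef_rot: [0.79, 0.613, -0.0, -0.0]
ft_force: [0.4, -0.3, 0.1]
width: 0.0003
grip_force: 0.3
```

>>> arm_command(
  moves=[0,0,0.15,0,0,0,0.1,0,0,0,0,0],
)

```text
time: 3.83
ee_pos: [0.5413, -0.266, 0.1468]
eef_rot: [0.79, 0.613, -0.0, -0.0]
ft_force: [-0.5, -0.3, 0.0]
width: 0.0004
grip_force: 0.3
```

Run:
```python
from h import *
w=r.camera('wrist');print(red(w))
cv2.imwrite('pics/w3.png',cv2.resize(w[0:300,180:380],None,fx=2,fy=2,interpolation=cv2.INTER_CUBIC)[:,:,::-1])
```

```text
[(186, [270, 0, 18, 11], [278.6, 5.0])]
```

View pics/w3.png

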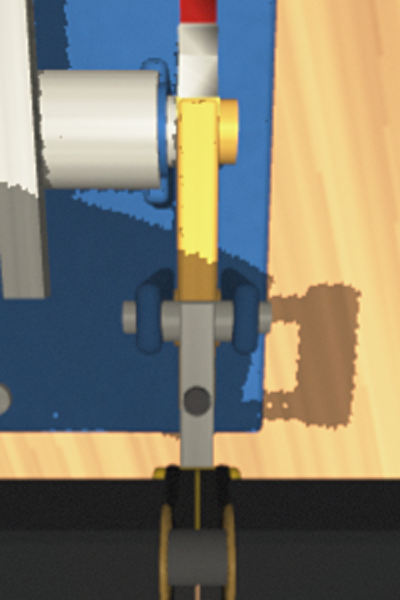

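The picture shows the fingers covering the tab, with only its edge left at (198,470). The pawl is still seated, and the red tooth is just in view at the top (198,8).

>>> arm_command(
  moves=[0,0,0.15,0,0,0,0.15,0,0,0,0,0],
)

```text
time: 4.13
ee_pos: [0.5413, -0.2661, 0.1438]
eef_rot: [0.79, 0.613, -0.0, -0.0]
ft_force: [1.4, -0.8, 2.1]
width: 0.0001
grip_force: 0.6
```

>>> arm_command(
  moves=[0,0,0.1,0,0,0,0,0],
)

```text
time: 4.3
ee_pos: [0.5413, -0.2662, 0.1429]
eef_rot: [0.79, 0.613, -0.0, 0.0]
ft_force: [0.1, -0.3, 0.8]
width: 0.0006
grip_force: 0.7
```

>>> arm_command(
  moves=[0,0,0.1,0,0,0,0.1,0,0,0,0,0],
)

```text
time: 4.55
ee_pos: [0.5413, -0.266, 0.1408]
eef_rot: [0.79, 0.613, -0.0, -0.0]
ft_force: [0.1, -1.0, 1.1]
width: 0.0002
grip_force: 0.7
```

>>> arm_command(
  moves=[0,0,0.15,0,0,0,0.15,0,0,0,0,0],
)

```text
time: 4.8
ee_pos: [0.5413, -0.2661, 0.1378]
eef_rot: [0.79, 0.613, -0.0, 0.0]
ft_force: [0.3, -0.6, 1.8]
width: 0.0004
grip_force: 1.0
```

>>> arm_command(
  moves=[0,0,0.1,0,0,0,0.1,0,0,0,0,0],
)

```text
time: 5.05
ee_pos: [0.5413, -0.2666, 0.1365]
eef_rot: [0.79, 0.613, 0.0, 0.0]
ft_force: [-2.3, -0.8, 8.0]
width: 0.0006
grip_force: 3.8
```

>>> arm_command(
  moves=[0,0,0.1,0,0,0,0,0],
)

```text
time: 5.22
ee_pos: [0.5413, -0.2668, 0.1358]
eef_rot: [0.79, 0.613, 0.0, 0.0]
ft_force: [-2.4, -2.4, 9.2]
width: 0.0006
grip_force: 4.7
```

>>> arm_command(
  moves=[0,0,0.1,0,0,0,0,0],
)

```text
time: 5.38
ee_pos: [0.5412, -0.2671, 0.1349]
eef_rot: [0.79, 0.613, 0.0, 0.001]
ft_force: [-3.1, -2.9, 9.9]
width: 0.0005
grip_force: 5.0
```

>>> arm_command(
  moves=[0,0,0.1,0,0,0,0,0],
)

```text
time: 5.55
ee_pos: [0.5412, -0.2674, 0.134]
eef_rot: [0.79, 0.613, -0.0, 0.001]
ft_force: [-3.3, -3.1, 10.1]
width: 0.0001
grip_force: 5.0
```

>>> arm_command(
  moves=[0,0,0.1,0,0,0,0,0],
)

```text
time: 5.72
ee_pos: [0.5411, -0.2676, 0.133]
eef_rot: [0.79, 0.613, -0.0, 0.001]
ft_force: [-4.5, -2.7, 10.3]
width: 0.0006
grip_force: 5.0
```

>>> arm_command(
  moves=[0,0,0.06,0,0,0,0,0],
)

```text
time: 5.88
ee_pos: [0.541, -0.2678, 0.1324]
eef_rot: [0.79, 0.613, -0.0, 0.001]
ft_force: [-3.3, -3.7, 9.7]
width: 0.0006
grip_force: 4.8
```

>>> arm_command(
  moves=[0,0,0.06,0,0,0,0,0],
)

```text
time: 6.05
ee_pos: [0.5412, -0.2674, 0.1315]
eef_rot: [0.79, 0.613, -0.0, 0.001]
ft_force: [-0.4, -3.0, 4.2]
width: 0.0005
grip_force: 2.4
```

```bash
cat >> h.py <<'E'
TAB=np.array([.541,-.264,.157])
def ang(im,i):
    """red tooth angle from the wheel's top towards vise +y, deg, and blob"""
    b=red(im)
    if not b: return None,b
    W=TAB+.110*VY;W[2]=.068
    A=np.radians(np.arange(-20,80,.5));v=np.array([proj(i,W+.042*(np.sin(a)*VY+np.cos(a)*np.array([0,0,1])))[1] for a in A])
    return float(np.degrees(A[np.argmin(abs(v-b[0][2][1]))])),b
E
cat > look.py <<'E'
from h import *
s=r.read_state();i=r.camera_info('wrist');w=r.camera('wrist');np.save('wl.npy',w)
print(s['time'],s['ee_pos'].round(4),s['ft_force'].round(1),ang(w,i))
E
python3 look.py; python3 look.py
```

```text
6.05 [ 0.5412 -0.2674  0.1315] [-0.4 -3.   4.2] (None, [])
6.1 [ 0.5413 -0.2671  0.1313] [-0.8 -3.2  4.5] (None, [])
```

>>> arm_command(
  moves=[0,0,0.04,0,0,0,0,0,0,0,0,0],
)

```text
time: 6.4
ee_pos: [0.5414, -0.2667, 0.1307]
eef_rot: [0.79, 0.613, -0.0, 0.0]
ft_force: [-0.7, -4.4, 5.3]
width: 0.0004
grip_force: 2.7
```

```bash
python3 look.py
python3 - <<'E'
from h import *
t=r.camera('top');a=np.load('w1.npz')['t'][:,:,::-1]
g=lambda x:cv2.cvtColor(np.ascontiguousarray(x[188:225,308:330]),cv2.COLOR_RGB2GRAY).astype(np.float32)
print(cv2.phaseCorrelate(g(a),g(t),cv2.createHanningWindow((22,37),cv2.CV_32F)),r.read_state()['time'])
E
```

```text
6.4 [ 0.5414 -0.2667  0.1307] [-0.7 -4.4  5.3] (35.5, [(19, [269, 0, 19, 1], [278.0, 0.0])])
((0.236872324923608, 0.2719230968913102), 1.0556089639663697) 6.5
```

>>> arm_command(
  moves=[0,0,0,0,0,0,0,0,0,0,0,0,0,0,0,0,0,0,0,0,0,0,0,0],
)

```text
time: 7.0
ee_pos: [0.5414, -0.2667, 0.1307]
eef_rot: [0.79, 0.613, -0.0, 0.0]
ft_force: [-1.0, -4.3, 5.7]
width: 0.0004
grip_force: 2.7
```

```bash
python3 look.py
```

```text
7.0 [ 0.5414 -0.2667  0.1307] [-1.  -4.3  5.7] (34.5, [(57, [269, 0, 19, 3], [278.0, 1.0])])
```

>>> arm_command(
  moves=[0,0,0,0,0,0,0,0,0,0,0,0,0,0,0,0,0,0,0,0,0,0,0,0,0,0,0,0,0,0,0,0,0,0,0,0,0,0,0,0,0,0,0,0,0,0,0,0],
)

```text
time: 8.05
ee_pos: [0.5414, -0.2666, 0.1307]
eef_rot: [0.79, 0.613, -0.0, 0.0]
ft_force: [-0.7, -4.9, 6.2]
width: 0.0003
grip_force: 2.7
```

```bash
cat >> h.py <<'E'
def bot(im,i):
    b=red(im)
    if not b: return None
    v0=b[0][1][1]+b[0][1][3]-.5
    W=TAB+.110*VY;W[2]=.068
    A=np.radians(np.arange(-30,80,.5));v=np.array([proj(i,W+.042*(np.sin(a)*VY+np.cos(a)*np.array([0,0,1])))[1] for a in A])
    return float(A[np.argmin(abs(v-v0))])
E
cat >> look.py <<'E'
p=bot(w,i)
W=TAB+.110*VY
print('bottom ang',p, 'top of wheel row',proj(i,[W[0],W[1],.113])[1])
E
python3 look.py
```

```text
8.05 [ 0.5414 -0.2666  0.1307] [-0.7 -4.9  6.2] (32.5, [(136, [268, 0, 20, 7], [277.8, 3.0])])
bottom ang 0.5061454830783556 top of wheel row 43.3834322664093
```

>>> arm_command(
  moves=[0,0,0,0,0,0,0,0,0,0,0,0,0,0,0,0,0,0,0,0,0,0,0,0,0,0,0,0,0,0,0,0,0,0,0,0,0,0,0,0,0,0,0,0,0,0,0,0],
)

```text
time: 9.1
ee_pos: [0.5414, -0.2667, 0.1307]
eef_rot: [0.79, 0.613, -0.0, 0.0]
ft_force: [-1.3, -4.0, 5.5]
width: 0.0003
grip_force: 2.7
```

>>> arm_command(
  moves=[0,0,0,0,0,0,0,0,0,0,0,0,0,0,0,0,0,0,0,0,0,0,0,0,0,0,0,0,0,0,0,0,0,0,0,0,0,0,0,0,0,0,0,0,0,0,0,0],
)

```text
time: 10.1
ee_pos: [0.5414, -0.2667, 0.1307]
eef_rot: [0.79, 0.613, -0.0, 0.0]
ft_force: [-0.5, -3.4, 5.2]
width: 0.0008
grip_force: 2.7
```

```bash
python3 look.py
```

```text
10.1 [ 0.5414 -0.2667  0.1307] [-0.5 -3.4  5.2] (26.5, [(315, [268, 1, 21, 17], [277.7, 9.3])])
bottom ang 0.34033920413889424 top of wheel row 43.38342684645772
```

>>> arm_command(
  moves=[0,0,0,0,0,0,0,0,0,0,0,0,0,0,0,0,0,0,0,0,0,0,0,0,0,0,0,0,0,0,0,0,0,0,0,0,0,0,0,0,0,0,0,0,0,0,0,0],
)

```text
time: 11.15
ee_pos: [0.5414, -0.2667, 0.1307]
eef_rot: [0.79, 0.613, -0.0, 0.0]
ft_force: [-1.3, -3.4, 5.5]
width: 0.0004
grip_force: 2.7
```

>>> arm_command(
  moves=[0,0,0,0,0,0,0,0,0,0,0,0,0,0,0,0,0,0,0,0,0,0,0,0,0,0,0,0,0,0,0,0,0,0,0,0,0,0,0,0,0,0,0,0,0,0,0,0],
)

```text
time: 12.15
ee_pos: [0.5414, -0.2667, 0.1307]
eef_rot: [0.79, 0.613, -0.0, 0.0]
ft_force: [-0.9, -4.6, 5.4]
width: 0.0006
grip_force: 2.7
```

```bash
python3 look.py
python3 - <<'E'
from h import *
t=r.camera('top');a=np.load('w1.npz')['t'][:,:,::-1];w=np.load('wl.npy');print(r.read_state()['time'])
big=np.zeros((600,800,3),np.uint8)
big[:300,:400]=cv2.resize(a[180:225,300:360],(400,300),interpolation=cv2.INTER_CUBIC)
big[300:,:400]=cv2.resize(t[180:225,300:360],(400,300),interpolation=cv2.INTER_CUBIC)
big[:,400:]=cv2.resize(w[:150,225:325],(400,600),interpolation=cv2.INTER_CUBIC)
cv2.imwrite('pics/m4.png',big[:,:,::-1])
E
```

```text
12.15 [ 0.5414 -0.2667  0.1307] [-0.9 -4.6  5.4] (18.5, [(486, [267, 7, 22, 24], [277.6, 18.6])])
bottom ang 0.17453292519943295 top of wheel row 43.3833318620855
12.25
```

View pics/m4.png

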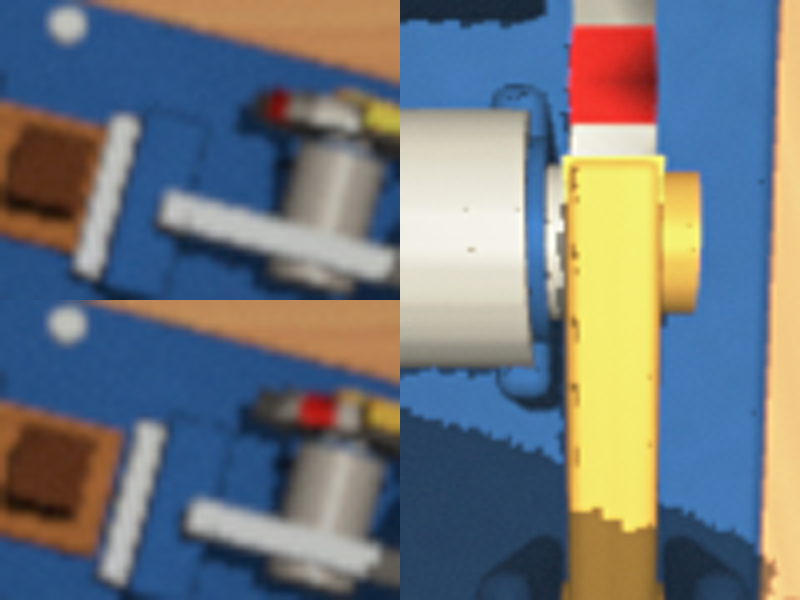

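The lip has moved back about 12 mm (0.72 rad). The red tooth, right panel rows 28–123, is within a fraction of a pitch of the nose edge at row 157. That puts the drum past the first tooth and short of the red one, so I release now.

>>> arm_command(
  moves=[0,0,-4.0,0,0,0,-4.0,0,0,0,0,0,0,0,0,0,0,0,0,0,0,0,0,0],
)

```text
time: 12.75
ee_pos: [0.5409, -0.265, 0.2089]
eef_rot: [0.79, 0.613, -0.0, -0.001]
ft_force: [0.2, 0.1, -0.5]
width: 0.0006
grip_force: 0.0
```

```bash
python3 look.py
```

```text
12.75 [ 0.5409 -0.265   0.2089] [ 0.2  0.1 -0.5] (18.0, [(241, [273, 44, 14, 18], [279.4, 52.9])])
bottom ang 0.14835298641951802 top of wheel row 69.39157777578006
```

>>> arm_command(
  moves=[0,0,0,0,0,0,0,0,0,0,0,0,0,0,0,0,0,0,0,0,0,0,0,0,0,0,0,0,0,0,0,0,0,0,0,0,0,0,0,0,0,0,0,0,0,0,0,0],
)

```text
time: 13.8
ee_pos: [0.5413, -0.2661, 0.2104]
eef_rot: [0.79, 0.613, 0.0, -0.0]
ft_force: [-0.3, -0.2, -0.2]
width: 0.0005
grip_force: 0.0
```

```bash
python3 look.py
```

```text
13.8 [ 0.5413 -0.2661  0.2104] [-0.3 -0.2 -0.2] (13.5, [(258, [272, 47, 14, 19], [278.3, 55.9])])
bottom ang 0.061086523819801536 top of wheel row 68.41784961509987
```

>>> arm_command(
  moves=[0,0,0,0,0,0,0,0,0,0,0,0,0,0,0,0,0,0,0,0,0,0,0,0,0,0,0,0,0,0,0,0,0,0,0,0,0,0,0,0,0,0,0,0,0,0,0,0],
  fingers=90,
)

```text
time: 14.85
ee_pos: [0.5413, -0.2661, 0.2104]
eef_rot: [0.79, 0.613, 0.0, -0.0]
ft_force: [0.8, 0.3, -0.4]
width: 0.0722
grip_force: 0.0
```

```bash
python3 look.py
python3 - <<'E'
from h import *
t=r.camera('top');a=np.load('w1.npz')['t'][:,:,::-1];w=np.load('wl.npy');print(r.read_state()['time'])
big=np.zeros((600,800,3),np.uint8)
big[:300,:400]=cv2.resize(a[180:225,300:360],(400,300),interpolation=cv2.INTER_CUBIC)
big[300:,:400]=cv2.resize(t[180:225,300:360],(400,300),interpolation=cv2.INTER_CUBIC)
big[:,400:]=cv2.resize(w[:150,225:325],(400,600),interpolation=cv2.INTER_CUBIC)
cv2.imwrite('pics/m5.png',big[:,:,::-1])
E
```

```text
14.85 [ 0.5413 -0.2661  0.2104] [ 0.8  0.3 -0.4] (11.5, [(228, [272, 50, 14, 17], [278.4, 58.0])])
bottom ang 0.04363323129985824 top of wheel row 68.4107975196253
14.95
```

View pics/m5.png

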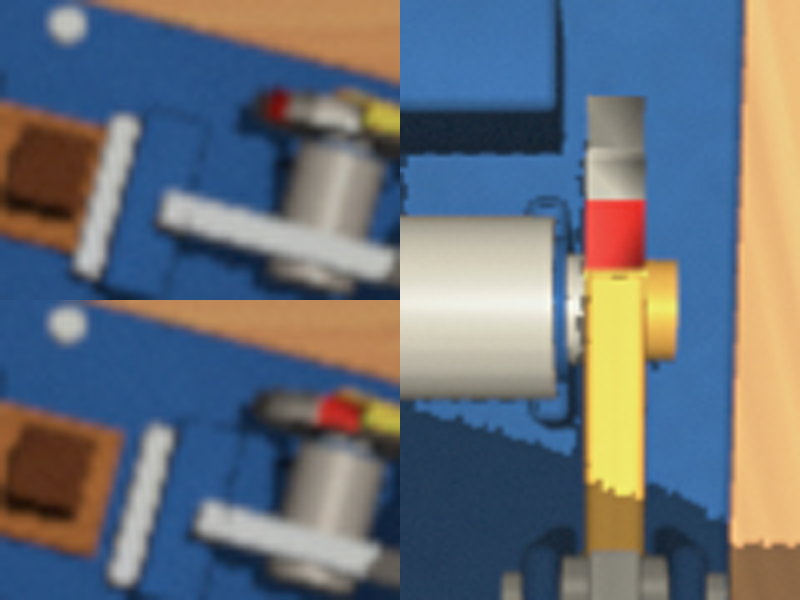

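The red tooth (right panel, rows 200–268) now bears on the nose and the lip stands clear of the foot. Next I go above the mould and measure it from the wrist.

>>> arm_command(
  moves=[3.9,-0.9,0.1,0,3.9,-0.9,0.1,0,3.9,-0.9,0.1,0,3.9,-0.9,0.1,0,3.9,-0.9,0.1,0,3.8,-1.0,0,0,0,0,0,0,0,0,0,0],
)

```text
time: 15.62
ee_pos: [0.5459, -0.0239, 0.2054]
eef_rot: [0.788, 0.615, 0.0, -0.0]
ft_force: [0.7, -0.7, 0.3]
width: 0.0782
grip_force: 0.0
```

Run:
```python
from h import *
s=r.read_state();i=r.camera_info('wrist');w=r.camera('wrist');np.save('w6.npy',w)
print(s['time'],s['ee_pos'].round(4))
print('tcp proj at .086:',proj(i,[*s['ee_pos'][:2],.086]),'exp mould',proj(i,[.546,-.0265,.086]))
t=r.camera('top')
cv2.imwrite('pics/w6.png',cv2.resize(w[60:360],(800,429))[:,:,::-1])
```

```text
15.6167 [ 0.5459 -0.0239  0.2054]
tcp proj at .086: (np.float64(278.3931733601501), np.float64(197.16694142387777)) exp mould (np.float64(279.11829961632355), np.float64(199.71393118484656))
```

View pics/w6.png

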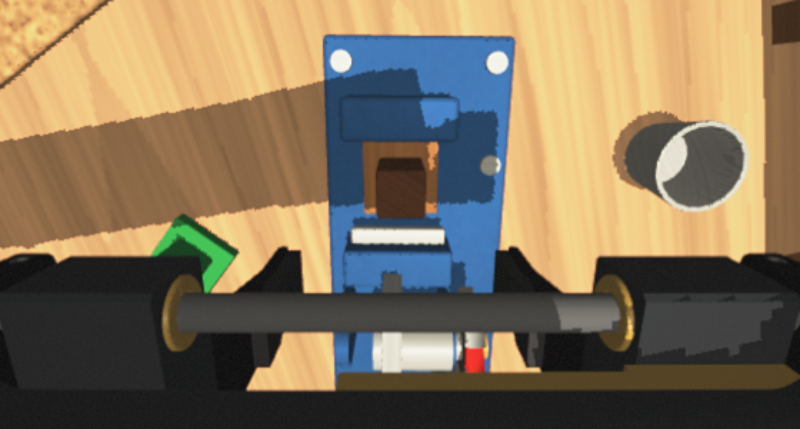

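The mould stands free between the jaws, its block's top face at (401,193). The lip at (398,236) is clear of the foot, and the red tooth at (475,358) is still under the nose.

Run:
```python
from h import *
i=r.camera_info('wrist');s=r.read_state()
g=lambda x,y,z:at(i,x*.7,60+y*.7,z)
c=[g(375,170,.086),g(426,170,.086),g(427,217,.086),g(376,217,.086)]
print([round(float(np.linalg.norm(c[k]-c[k-1])),4) for k in range(4)])
m=np.mean(c,0);f1,f2=g(363,142,.03),g(438,142,.03);fm=(f1+f2)/2-.03*VY
M=R.from_quat(s['eef_rot']).inv()
for q in(m,fm):print(q,(M.apply(q-s['ee_pos'])*100).round(2))
print('foot edge len',np.linalg.norm(f1-f2))
d=f2-f1;print('yaw',np.degrees(np.arctan2(d[1],d[0])), R.from_quat(s['eef_rot']).apply([0,1,0]),s['ee_pos'])
```

```text
[0.0328, 0.034, 0.0329, 0.0351]
[ 0.54844417 -0.02686995  0.086     ] [ 0.13  0.23 11.96]
[ 0.54794379 -0.02894403  0.03      ] [-0.08  0.23 17.56]
foot edge len 0.05895182429623315
yaw -14.453352288158955 [ 9.68545649e-01 -2.48835735e-01  3.21493758e-04] [ 0.54590204 -0.02752854  0.20555328]
```

>>> arm_command(
  moves=[0,0.2,3.5,0,0,0,3.5,0,0,0,3.5,0,0,0,3.0,0,0,0,1.5,0,0,0,1.0,0,0,0,0,0,0,0,0,0],
)

```text
time: 16.38
ee_pos: [0.5482, -0.0283, 0.046]
eef_rot: [0.79, 0.612, 0.0, 0.0]
ft_force: [0.1, -0.6, -0.0]
width: 0.0782
grip_force: 0.0
```

>>> arm_command(
  moves=[0,0,0,0,0,0,0,0,0,0,0,0,0,0,0,0,0,0,0,0,0,0,0,0,0,0,0,0,0,0,0,0],
  fingers=0,
  squeeze=15,
)

```text
time: 17.05
ee_pos: [0.5477, -0.0271, 0.0454]
eef_rot: [0.79, 0.613, -0.0, -0.0]
ft_force: [-0.3, 1.4, 1.9]
width: 0.0337
grip_force: 15.0
```

>>> arm_command(
  moves=[0,0,-0.3,0,0,0,-0.7,0,0,0,-1.5,0,0,0,-2.5,0,0,0,-3.0,0,0,0,-3.0,0,0,0,0,0],
)

```text
time: 17.63
ee_pos: [0.5506, -0.0277, 0.1614]
eef_rot: [0.79, 0.613, 0.004, 0.002]
ft_force: [0.6, -0.0, -2.1]
width: 0.0341
grip_force: 15.0
```

Run:
```python
from h import *
i=r.camera_info('top');t=r.camera('top')
hsv=cv2.cvtColor(np.ascontiguousarray(np.load('w1.npz')['t'][:,:,::-1]),cv2.COLOR_RGB2HSV)
cv2.imwrite('pics/mat.png',cv2.resize(t[165:255,165:285],(800,600),interpolation=cv2.INTER_CUBIC)[:,:,::-1])
plan([[.5428,.2732,.14]],0)
```

```text
[3.8, -1.1, 0.3, 0.0, 3.8, -1.1, 0.2, 0.0, 3.8, -1.1, 0.3, 0.0, 3.8, -1.1, 0.2, 0.0, 3.9, -1.0, 0.3, 0.0, 3.8, -1.1, 0.2, 0.0, 3.9, -1.0, 0.3, 0.0, 2.1, -0.6, 0.1, 0.0]
8 turn left 0
```

View pics/mat.png

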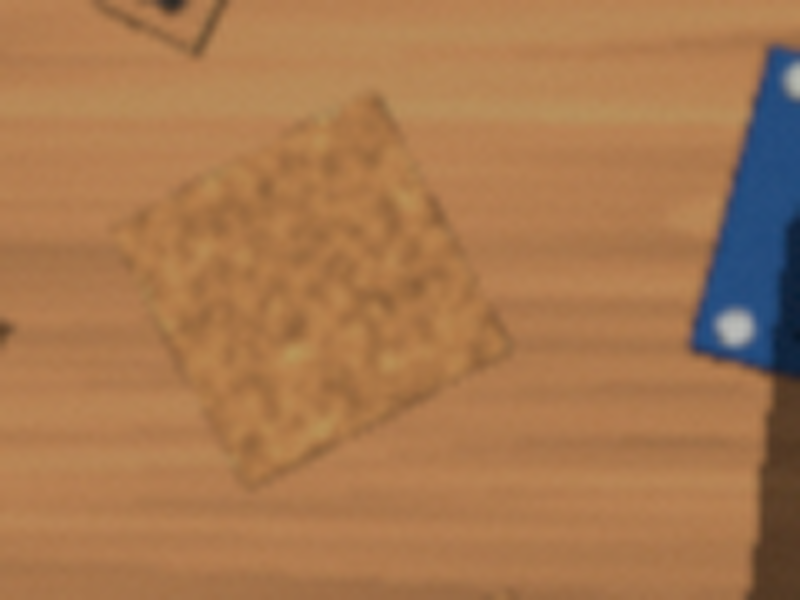

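The mat is empty and square, with corners at (378,90), (512,347), (250,488) and (114,231) and its centre at (313,289).

Run:
```python
from h import *
i=r.camera_info('top')
c=[at(i,165-.4+u*.15,165-.4+v*.15,.006) for u,v in[(378,90),(512,347),(250,488),(114,231)]]
print([round(float(np.linalg.norm(c[k]-c[k-1])),3) for k in range(4)]);m=np.mean(c,0);print(m);d=c[0]-c[3];print(np.degrees(np.arctan2(d[1],d[0])))
plan([[m[0],m[1],.13]],0);print(r.read_state()['ee_pos'])
```

```text
[0.141, 0.138, 0.139, 0.138]
[0.54431145 0.27366125 0.006     ]
-61.130385525421495
[3.8, -1.1, 0.4, 0.0, 3.8, -1.1, 0.4, 0.0, 3.8, -1.0, 0.4, 0.0, 3.8, -1.0, 0.4, 0.0, 3.8, -1.1, 0.4, 0.0, 3.8, -1.0, 0.3, 0.0, 3.8, -1.1, 0.4, 0.0, 2.4, -0.6, 0.2, 0.0]
8 turn left 0
[ 0.54958403 -0.02735326  0.15858376]
```

>>> arm_command(
  moves=[2.0,-0.5,0,0,3.8,-1.1,0.2,0,3.8,-1.1,0.4,0,3.8,-1.0,0.4,0,3.8,-1.0,0.4,0,3.8,-1.1,0.4,0,3.8,-1.0,0.4,0,2.5,-0.7,0.4,0,1.7,-0.5,0.3,0,0,0,0,0,0,0,0,0],
)

```text
time: 18.6
ee_pos: [0.5417, 0.2732, 0.1252]
eef_rot: [0.79, 0.613, -0.001, 0.0]
ft_force: [1.3, -0.9, -3.9]
width: 0.0336
grip_force: 15.0
```

Run:
```python
from h import *
r.camera('top');s=r.read_state();print(s['ee_pos'],s['time'],s['ft_force']);print(R.from_quat(s['eef_rot']).inv().apply(np.array([.5443,.2737,.0365])-s['ee_pos'])*100)
w=r.camera('wrist');i=r.camera_info('wrist');
print([np.round(proj(i,p),0) for p in [[.5443,.2737,.006]]])
```

```text
[0.54235062 0.2718724  0.12572135] 18.65 [ 0.03674265 -0.52400791 -3.0991093 ]
[0.24302715 0.14632132 8.92162626]
[array([279., 194.])]
```

>>> arm_command(
  moves=[0.2,0.1,2.5,0,0,0,2.5,0,0,0,2.0,0,0,0,1.0,0,0,0,0.5,0,0,0,0,0,0,0,0,0],
)

```text
time: 19.28
ee_pos: [0.5446, 0.275, 0.0425]
eef_rot: [0.79, 0.613, 0.001, 0.0]
ft_force: [0.3, 0.7, -2.5]
width: 0.0343
grip_force: 15.0
```

>>> arm_command(
  moves=[0,0,0.2,0,0,0,0.2,0,0,0,0,0],
)

```text
time: 19.53
ee_pos: [0.5439, 0.2755, 0.0378]
eef_rot: [0.79, 0.613, 0.0, -0.0]
ft_force: [-0.2, -0.3, -3.6]
width: 0.0342
grip_force: 15.0
```

>>> arm_command(
  moves=[-0.1,0,0.1,0,0,0,0.05,0,0,0,0,0],
)

```text
time: 19.78
ee_pos: [0.5435, 0.2742, 0.0359]
eef_rot: [0.79, 0.613, -0.0, -0.0]
ft_force: [0.8, -0.1, -3.7]
width: 0.0339
grip_force: 15.0
```

>>> arm_command(
  moves=[0,0,0.05,0,0,0,0,0],
)

```text
time: 19.95
ee_pos: [0.5436, 0.2743, 0.0355]
eef_rot: [0.79, 0.613, 0.0, -0.0]
ft_force: [0.6, -0.3, -3.5]
width: 0.0341
grip_force: 15.0
```

>>> arm_command(
  moves=[0,0,0.1,0,0,0,0,0],
)

```text
time: 20.12
ee_pos: [0.5437, 0.2743, 0.0355]
eef_rot: [0.79, 0.613, 0.0, -0.0]
ft_force: [-5.2, -1.4, 7.6]
width: 0.0338
grip_force: 15.0
```

Contact: it is standing on the mat. I open the fingers and lift away.

>>> arm_command(
  moves=[0,0,-0.1,0,0,0,0,0,0,0,0,0,0,0,0,0,0,0,0,0,0,0,0,0],
  fingers=80,
)

```text
time: 20.62
ee_pos: [0.5435, 0.2743, 0.0354]
eef_rot: [0.79, 0.613, -0.0, -0.0]
ft_force: [-0.1, 0.3, -0.3]
width: 0.0649
grip_force: 0.0
```

>>> arm_command(
  moves=[0,0,-2.0,0,0,0,-3.0,0,0,0,-4.0,0,0,0,-4.0,0,0,0,-4.0,0,0,0,0,0,0,0,0,0],
)

```text
time: 21.2
ee_pos: [0.5448, 0.2749, 0.208]
eef_rot: [0.79, 0.613, 0.002, -0.0]
ft_force: [-0.6, -0.6, -1.9]
width: 0.0698
grip_force: 0.0
```

Run:
```python
from h import *
s=r.read_state();w=r.camera('wrist');t=r.camera('top');sd=r.camera('side')
print(s['time'],s['ee_pos'],s['ft_force'],s['width'])
big=np.zeros((600,800,3),np.uint8)
big[:300,:400]=cv2.resize(w,(400,300),interpolation=cv2.INTER_AREA)
big[:300,400:]=cv2.resize(t[165:255,290:410],(400,300),interpolation=cv2.INTER_CUBIC)
big[300:,:400]=cv2.resize(sd[225:345,210:370],(400,300),interpolation=cv2.INTER_CUBIC)
big[300:,400:]=cv2.resize(t[60:360,100:500],(400,300),interpolation=cv2.INTER_CUBIC)
cv2.imwrite('pics/end.png',big[:,:,::-1])
```

```text
21.2 [0.54477621 0.27487029 0.20795906] [-0.63153155 -0.59237493 -1.91194421] 0.06978716939040912
```

View pics/end.png

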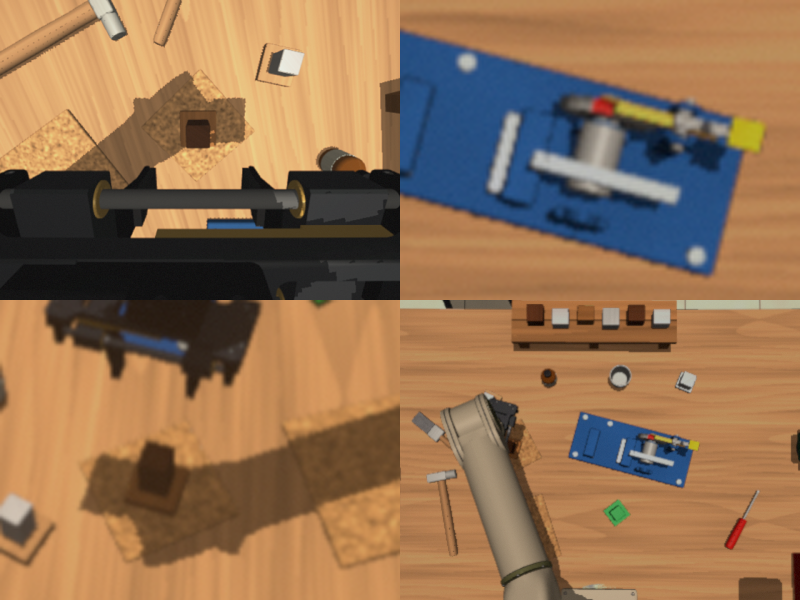

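The mould stands upright in the middle of the small mat: the wrist panel puts its foot at about (198,128) and the mat centre at about (199,127). The red tooth sits at the nose, the tab is back up, and everything else is undisturbed.

```bash
python3 -c "
from bench import r
print(r.close_job())"
```

```text
the job is handed in; nothing more can be done
None
```

The pawl caught the red tooth two teeth back and the freed mould stands upright in the middle of the small cork mat; I handed the job in at about 21 s, with push-force readings on the vise peaking at about 11–12 N.

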